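Find the finial that was not hollowed out and show it over the banding wheel

TASK

One of the two matching fired clay finials on the ware board was never hollowed out and is clearly heavier. Seen from the robot, lift first the left one by its knob some 5 cm or more off the board, feel its weight and set it back upright where it stood, then lift the right one in the same way; never drop them and leave the mug, bowl and clay knife alone. Finish while still holding the heavier one upright and still, about 10 cm above the middle of the banding wheel, with the lighter one standing in its old place on the board.

Things in the scene. Friction and masses are not known exactly. Their poses are not given: they have to be found in the camera images.
- finial_left: buff fired-clay finial: drum 64 mm across, 56 mm high; 68 mm rim to 61 mm; shoulder; upright round grip knob 32 mm across, from 72 to 108 mm (top). Origin: centre of underside, z up. Mass 0.15 to 0.55 kg; the two look alike, the heavier (unknown which) weighs at least 0.15 kg more. Stands at the ware board's +y end, left seen from the robot.
- finial_right: buff fired-clay finial: drum 64 mm across, 56 mm high; 68 mm rim to 61 mm; shoulder; upright round grip knob 32 mm across, from 72 to 108 mm (top). Origin: centre of underside, z up. Mass 0.15 to 0.55 kg; the two look alike, the heavier (unknown which) weighs at least 0.15 kg more. Stands at the ware board's -y end, right seen from the robot, 130 to 175 mm from the left one.
- ware_board: fixed plywood board 150 x 340 x 18 mm lying flat on the table; origin at the centre of its underside, its y axis along its length, z up; top 18 mm above the table. It lies on the robot's left or right, and is turned up to 0.4 rad.
- banding_wheel: fixed potter's banding wheel, a round aluminium disc 180 mm in diameter on a dark steel foot, top 70 mm above the table; it does not turn here. Origin at the centre of its underside, z up. On the other side from the board.
- wheel_top (a point): centre of the wheel's flat upper face, 70 mm above the table, z up
- mug: bystander: white mug, 76 mm in diameter, 85 mm high, origin under its centre
- pinch_bowl: bystander: terracotta bowl, 100 mm in diameter, 45 mm high, origin under its centre
- clay_knife: bystander: spatula-like clay knife lying flat, 190 mm long along its x; origin at its middle, on the underside
Mind the look-alikes: they are no part of the job. What is shaped like the finial_left but blue is not meant.

How it is judged:
On the way, in this order (a step that is already met when the one before it is completed fails the run):
1. the left finial is lifted at least 30 mm clear of the board in the fingers, the right one still standing in its place (z of finial_left in the frame of ware_board above 0.048 m and contact force between finial_left and the fingers above 0.5 N and contact force between finial_left and ware_board below 0.05 N and contact force between finial_left and banding_wheel below 0.05 N and contact force between finial_right and ware_board above 0.8 N and distance of finial_right from where it was at the start of the episode below 0.03 m and angle between finial_right's own z axis and vertical below 0.12 rad and contact force between finial_right and the fingers below 0.05 N), for 0.2 s.
2. the left finial stands upright in its old place again, let go (contact force between each of finial_left, finial_right and ware_board above 0.8 N and distance of each of finial_left, finial_right from where it was at the start of the episode below 0.03 m and angle between each of finial_left, finial_right's own z axis and vertical below 0.12 rad and contact force between each of finial_left, finial_right and the fingers below 0.05 N), for 0.1 s.
3. the right finial is lifted at least 30 mm clear of the board in the fingers, the left one standing in its place (z of finial_right in the frame of ware_board above 0.048 m and contact force between finial_right and the fingers above 0.5 N and contact force between finial_right and ware_board below 0.05 N and contact force between finial_right and banding_wheel below 0.05 N and contact force between finial_left and ware_board above 0.8 N and distance of finial_left from where it was at the start of the episode below 0.03 m and angle between finial_left's own z axis and vertical below 0.12 rad and contact force between finial_left and the fingers below 0.05 N), for 0.2 s.
At the end, for the whole second after the job is handed in: Heavier finial held by the fingers alone, still, upright (within 0.25 rad), underside 50 to 170 mm above the wheel top, within 50 mm of its centre; lighter one (under 2.9 N on the board) standing upright on the ware board, untouched, within 30 mm of its start (((horizontal distance between finial_left and wheel_top below 0.05 m and z of finial_left in the frame of wheel_top between 0.05 and 0.17 m and angle between finial_left's own z axis and vertical below 0.25 rad and linear speed of finial_left below 0.05 m/s and contact force between finial_left and the fingers above 0.5 N and contact force between finial_left and banding_wheel below 0.05 N and contact force between finial_left and ware_board below 0.05 N and contact force between finial_left and finial_right below 0.05 N and contact force between finial_right and ware_board between 0.8 and 2.9 N and distance of finial_right from where it was at the start of the episode below 0.03 m and angle between finial_right's own z axis and vertical below 0.12 rad and contact force between finial_right and the fingers below 0.05 N) or (horizontal distance between finial_right and wheel_top below 0.05 m and z of finial_right in the frame of wheel_top between 0.05 and 0.17 m and angle between finial_right's own z axis and vertical below 0.25 rad and linear speed of finial_right below 0.05 m/s and contact force between finial_right and the fingers above 0.5 N and contact force between finial_right and banding_wheel below 0.05 N and contact force between finial_right and ware_board below 0.05 N and contact force between finial_right and finial_left below 0.05 N and contact force between finial_left and ware_board between 0.8 and 2.9 N and distance of finial_left from where it was at the start of the episode below 0.03 m and angle between finial_left's own z axis and vertical below 0.12 rad and contact force between finial_left and the fingers below 0.05 N))); the arm keeps its last pose, push and grip.
It fails at once if a finial is dropped (falls free of the fingers) ((contact force between finial_left and the fingers below 0.02 N and linear speed of finial_left above 0.4 m/s) or (contact force between finial_right and the fingers below 0.02 N and linear speed of finial_right above 0.4 m/s)).
It fails at once if a finial is knocked over (tilted more than 0.7 rad) (angle between any of finial_left, finial_right's own z axis and vertical above 0.7 rad).
It fails at once if the mug, bowl or clay knife is pushed more than 30 mm (distance of any of mug, pinch_bowl, clay_knife from where it was at the start of the episode above 0.03 m).
It also fails if it takes over 69 s, if anything falls off the work surface, if the arm or the gripper's body presses on something with over 40 N, if the wrist force passes 120 N, or if a joint passes its speed limit or range.

ROBOT

A 6-joint arm with a two-finger parallel gripper is mounted at the origin on the work surface. World frame = base frame: x ahead of the robot, y to its left, z up, the work surface at z = 0. Lengths are in m, angles in rad, forces in N, time in s.
With the tool pointing down it reaches from about 0.2 to 0.875 m from the base axis. Payload 3.4 kg.
Tool frame: the origin (TCP) lies between the finger pads; the fingertips stand 25 mm ahead of it and the grasp point (between the pads) lies 6 mm ahead of it (r.nose_length is the z of the fingertips in the tool frame, in m); z points along the fingers, y is the line along which they close (so a half turn about z gives the same grasp; the last joint's range is limited). The gripper opens to 94 mm and grips with 3 to 60 N. Pads are 16 mm wide; open, the fingers measure 119 mm over their backs; the gripper's body (75 mm by 177 mm) begins 78 mm behind the grasp point.
Start: joints at [-1.401, 0.276, 1.505, -0, 1.361, -0.121], TCP at [0.165, -0.551, 0.23] pointing down, gripper open.
Joint ranges: [-2.89, 2.89], [-0.75, 2.08], [0.22, 2.7], [-1.18, 4.32], [0.11, 2.71], [-2.7, 2.7]. Speed limits (rad/s): [2.57, 2.57, 3.14, 3.14, 3.14, 3.14].

INTERFACE

Orientations are given as a unit quaternion [w, x, y, z].
In Python, from plant import r, gripper_to, inverse_kinematics, vision, models, telemetry gives the robot as it stands. Calls block until the motion is done:
- r.move_to(position, orientation): joint-space move of the TCP to a pose.
- r.move_l(position, rot=None, vel=0.15, guard=None): straight line of the TCP; rot=None keeps the orientation; vel is the mean speed in m/s. With guard (N) it stops when the force on the tool has changed by that much, and returns True; else False.
- r.movej(angles): joint-space move.
- gripper_to(opening, f_grip=None): finger opening in m; f_grip is the grip in N (None keeps the last); returns when the fingers have stopped.
- r.hold(seconds).
- inverse_kinematics(position, orientation): joint angles nearest the present ones, or None.
- vision.snapshot(name): name is "side" or "top" or "wrist"; returns the picture (384x512x3 uint8, red, green, blue); there is no depth.
- vision.get_calibration(name): a dict with "fx", "fy", "cx", "cy" (pixels), "position" and "orientation" of the camera in the world. Camera axes: x right, y down, z forward; pixel columns grow to the right and rows downward; lengths in m; the calibration is good to about 2 mm. A picture is of the moment at which its call begins: read the wrist's pose just before it. get_calibration takes no time and is no camera call; for the wrist camera it gives the pose at the moment of the call.
A pose or a line that the arm cannot do raises r.PlanningError and nothing moves.
- r.sign_off(): hands the job in; it is judged then, once.
Trained networks look in the newest picture that a camera, given by its name, has taken for a name from the list of things; names that differ only in an ending like _2 or _b are one class to them, and where a whole thing is asked for, a point or a joint stands for the part that bears it (a point fixed in the world has none). Each returns a list of dicts, best first, with "score" (0 to 1); they miss things now and then, are a little off and sometimes report something else, mostly with a low value. They report only what shows in the picture. A call takes as long as a camera call. They do not tell look-alikes from the thing itself.
- models.boxes_of(thing, camera): "at" ([x, y, z] in m, in world coordinates, good to about 4 mm: the middle of the surface that is visible of it).
- models.regions_of(thing, camera): "pixels" (384x512 bool, what is visible of it).
- models.mark_of(thing, camera): "at" ([x, y, z] in m, in world coordinates, good to about 4 mm: a listed point, or the origin of a listed thing).
Readings, each from a call of its own:
- telemetry.current_t(): time.
- telemetry.current_joints(): joint angles.
- telemetry.current_dq(): joint speeds.
- telemetry.current_joint_efforts(): joint torques, N m.
- telemetry.current_ee_pos(): TCP position.
- telemetry.current_tool_rot(): TCP orientation.
- telemetry.current_wrist_force(): force on the tool from outside, world axes, zero at the start.
- telemetry.current_torque(): the same for the moment, N m.
- telemetry.current_opening(): finger opening in m.
- telemetry.current_finger_force(): force on a finger pad.
Only numpy, scipy, OpenCV 4.12 (cv2) and the standard library are available. Lean on these libraries where they do the work, as an engineer would, in place of code of your own. Each camera call takes 0.05 s, during which the arm holds its last target. There are 200 camera calls.

## Working session

There is one attempt and no reset: what is moved stays moved. The work goes in short steps, each a Python script; the robot and the scene stay as the last script left them, time stands still between calls to the robot, and variables do not carry over. Pictures are saved under pics/ and viewed, at most 10 in all, crops included, and the job is handed in when it is done.

```bash
mkdir -p pics
python3 - <<'E'
from plant import r, vision, models, telemetry
import cv2, numpy as np
ims=[]
for c in ["top","side"]:
    im=vision.snapshot(c); cv2.imwrite(f"pics/{c}0.png",im[...,::-1])
    k=vision.get_calibration(c); print(c,np.round(k["position"],3),np.round(k["orientation"],3),k["fx"])
    for n in ["finial_left","ware_board","wheel_top","mug","pinch_bowl","clay_knife"]:
        print(n,[(np.round(d["at"],3).tolist(),round(d["score"],2)) for d in models.mark_of(n,c)])
print(telemetry.current_t(), telemetry.current_tool_rot())
E
```

```text
top [ 0.352 -0.003  1.038] [-0.077  0.714 -0.692  0.072] 426.30790204458754
finial_left [([0.333, 0.287, -0.0], 0.92), ([0.483, 0.312, 0.021], 0.64), ([0.625, 0.373, 0.003], 0.64)]
ware_board [([0.474, 0.243, -0.001], 0.7)]
wheel_top [([0.458, -0.266, 0.068], 0.59)]
mug [([0.764, -0.003, -0.003], 0.96), ([0.743, 0.247, -0.001], 0.58)]
pinch_bowl [([0.759, -0.234, 0.002], 0.62)]
clay_knife [([0.74, 0.244, -0.001], 0.97), ([0.461, -0.266, 0.066], 0.29)]
side [ 0.503 -0.696  0.794] [-0.383  0.923 -0.041  0.006] 381.4470633091864
finial_left [([0.48, 0.315, 0.021], 0.92), ([0.334, 0.286, 0.001], 0.87), ([0.619, 0.376, 0.001], 0.76), ([0.479, 0.247, 0.0], 0.74)]
ware_board [([0.479, 0.248, -0.002], 0.89)]
wheel_top [([0.462, -0.264, 0.07], 0.75)]
mug [([0.768, 0.002, -0.001], 0.8)]
pinch_bowl [([0.764, -0.232, 0.002], 0.93)]
clay_knife [([0.741, 0.247, 0.001], 0.73)]
0.7 [7.18067048e-05 9.89446920e-01 1.44895778e-01 2.92691265e-06]
```

View pics/top0.png

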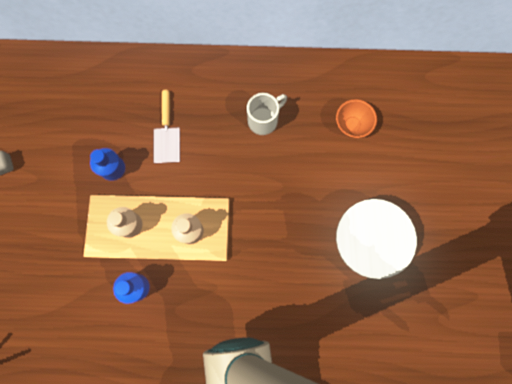

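View pics/side0.png

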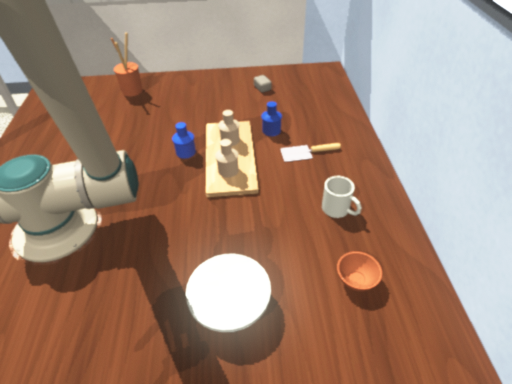

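The top view shows the board at about (157,228), with buff finials at (122,222) left and (187,229) right. The blue look-alikes are at (106,163) and (130,288), and the wheel is at (376,238). The side view agrees, with the finials at (228,125) and (227,155). Next I fit the finial silhouettes in both views.

```bash
cat > h.py <<'E'
from plant import r, gripper_to, inverse_kinematics, vision, models, telemetry
import cv2, numpy as np
from scipy.spatial.transform import Rotation as R
from scipy.optimize import minimize
def proj(P,k):
    q=np.array(k["orientation"]); Rm=R.from_quat(q[[1,2,3,0]]).as_matrix()
    c=(np.atleast_2d(P)-k["position"])@Rm
    return np.c_[k["fx"]*c[:,0]/c[:,2]+k["cx"],k["fy"]*c[:,1]/c[:,2]+k["cy"]]
def sil(x,y,k,z0=.018,S=8):
    m=np.zeros((384*4,512*4),np.uint8)
    a=np.linspace(0,2*np.pi,40,endpoint=False)
    for segs in [[(.032,0),(.032,.056)],[(.034,.056),(.034,.061)],[(.03,.061),(.012,.072)],[(.016,.072),(.016,.108)]]:
        P=np.vstack([np.c_[x+rr*np.cos(a),y+rr*np.sin(a),np.full(40,z0+z)] for rr,z in segs])
        h=cv2.convexHull(((proj(P,k)+.5)*4).astype(np.float32)); cv2.fillPoly(m,[h.astype(np.int32)],1)
    return cv2.resize(m.astype(np.float32),(512,384),interpolation=cv2.INTER_AREA)
def fit(mask,k,x0):
    f=lambda p:1-np.minimum(s:=sil(*p,k),mask).sum()/np.maximum(s,mask).sum()
    o=minimize(f,x0,method="Nelder-Mead",options=dict(initial_simplex=np.array(x0)+[[0,0],[.012,0],[0,.012]],xatol=2e-4))
    return o.x,1-o.fun
E
python3 - <<'E'
from h import *
for c in ["top","side"]:
    im=vision.snapshot(c); k=vision.get_calibration(c); vis=im.copy()
    regs=models.regions_of("finial_left",c)+models.regions_of("finial_right",c)
    for d in regs:
        m=d["pixels"]; ys,xs=np.nonzero(m); col=im[m].mean(0)
        if len(xs)<50: continue
        s="" 
        if col[0]>col[2]:
            x0=min([(.482,.313),(.468,.165)],key=lambda p:np.hypot(*(proj([*p,.07],k)[0]-[xs.mean(),ys.mean()])))
            p,i=fit(m.astype(np.float32),k,x0); s=(p.round(4),round(i,2))
            cs,_=cv2.findContours((sil(*p,k)>.5).astype(np.uint8),0,1); cv2.drawContours(vis,cs,-1,(255,0,0),1)
        print(c,round(d["score"],2),len(xs),xs.mean().round(),ys.mean().round(),col.round(),s)
    x,y=(70,180) if c=="top" else (180,90)
    cv2.imwrite(f"pics/{c}1.png",cv2.resize(vis[y:y+100,x:x+170],None,fx=4,fy=4,interpolation=0)[...,::-1])
    cv2.imwrite(f"pics/{c}1r.png",cv2.resize(im[y:y+100,x:x+170],None,fx=4,fy=4,interpolation=2)[...,::-1])
cv2.imwrite("pics/both.png",np.vstack([cv2.resize(cv2.imread(f"pics/{c}1.png"),(510,300)) for c in("top","side")]))
E
```

```text
top 0.85 850 107.0 164.0 [ 54.  83. 163.] 
top 0.76 884 130.0 288.0 [ 63. 102. 196.] 
top 0.69 7163 158.0 228.0 [238. 209. 137.] (array([0.5062, 0.2395]), np.float64(0.12))
top 0.55 825 124.0 223.0 [202. 178. 142.] (array([0.4815, 0.3121]), np.float64(0.93))
top 0.92 766 187.0 229.0 [219. 195. 157.] (array([0.4715, 0.1654]), np.float64(0.95))
top 0.52 4843 376.0 239.0 [252. 252. 248.] (array([0.468, 0.165]), np.float64(0.0))
side 0.89 535 271.0 120.0 [ 58.  71. 134.] 
side 0.61 498 229.0 129.0 [179. 158. 130.] (array([0.4786, 0.3124]), np.float64(0.82))
side 0.57 593 183.0 142.0 [ 63.  83. 161.] 
side 0.97 688 226.0 159.0 [183. 161. 133.] (array([0.4686, 0.1652]), np.float64(0.96))
```

View pics/both.png

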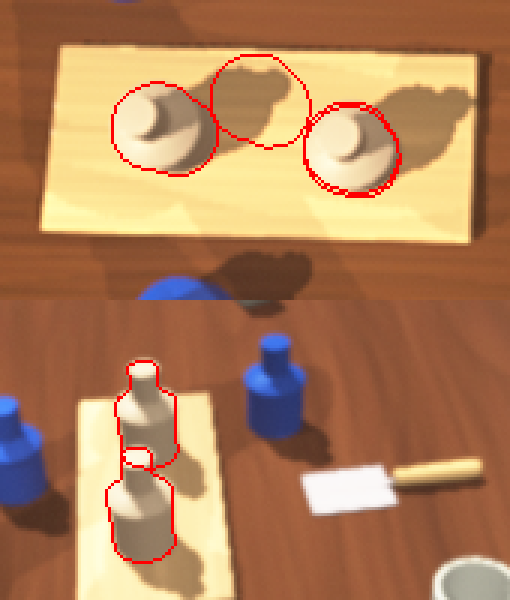

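The fits match the outlines, apart from the fit to the board region, which I discard. Left is at about (0.480, 0.312) and right at about (0.470, 0.165), 147 mm apart, which is within spec. I lift the left one now.

```bash
cat >> h.py <<'E'
Q=[0,1,0,0]; ZG=.117
LEFT=(.480,.312); RIGHT=(.470,.1653); WHEEL=(.460,-.265)
def wf(n=8):
    r.hold(.3); v=[]
    for _ in range(n): v.append(telemetry.current_wrist_force()); r.hold(.03)
    return np.mean(v,0)
def pick(x,y):
    r.move_l([x,y,ZG],vel=.12); f0=wf()
    gripper_to(.02,30); r.hold(.2)
    print("open",telemetry.current_opening(),"ff",telemetry.current_finger_force())
    r.move_l([x,y,ZG+.07],vel=.08); f=wf()-f0
    print("dF",f.round(2),"open",telemetry.current_opening(),"ff",telemetry.current_finger_force(),"t",telemetry.current_t())
E
python3 - <<'E'
from h import *
x,y=LEFT
print(inverse_kinematics([x,y,.3],Q))
p=telemetry.current_ee_pos(); r.move_l([p[0],p[1],.33],vel=.2)
r.move_to([x,y,.25],Q); print(telemetry.current_t(),telemetry.current_joints())
pick(x,y)
im=vision.snapshot("side"); cv2.imwrite("pics/l.png",im[50:250,100:400,::-1])
E
```

```text
[ 4.54851357e-01  2.42143639e-01  1.38206299e+00 -4.44089210e-16
  1.51738603e+00  2.02564768e+00]
4.875 [ 4.53755061e-01  2.62005211e-01  1.47594763e+00 -2.72388205e-04
  1.40349621e+00  2.02556813e+00]
open 0.03188028622479981 ff 29.98430371284485
dF [ 0.12  0.29 -1.53] open 0.03177330620085691 ff 29.98297780752182 t 9.475
```

View pics/l.png

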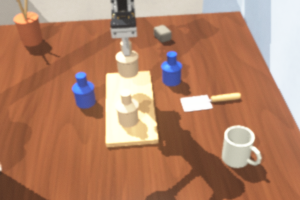

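The left finial hangs upright in the fingers at about (126,60) in the crop, with the right one still standing. It pulls about 1.5 N (0.16 kg). I set it back and lift the right one.

Run:
```python
from h import *
x,y=LEFT
r.move_l([x,y,ZG+.012],vel=.08)
g=r.move_l([x,y,ZG-.003],vel=.02,guard=1.2); print("guard",g,telemetry.current_ee_pos(),telemetry.current_wrist_force())
gripper_to(.094,30); r.hold(.4)
r.move_l([x,y,.25],vel=.12); r.hold(.3)
for d in models.regions_of("finial_left","side")[:0]: pass
r.move_l([*RIGHT,.25],vel=.15)
for c in ["top","side"]:
    im=vision.snapshot(c); cv2.imwrite(f"pics/{c}2.png",im[...,::-1])
pick(*RIGHT)
im=vision.snapshot("side"); cv2.imwrite("pics/r.png",im[60:220,140:340,::-1].repeat(3,0).repeat(3,1))
```

```text
guard True [0.47987882 0.31229844 0.11675539] [0.18098405 1.05420395 2.72435575]
open 0.031606943959943457 ff 29.999930262565613
dF [-0.01 -0.23 -4.64] open 0.03142766682966479 ff 29.99849170446396 t 19.9083
```

View pics/r.png

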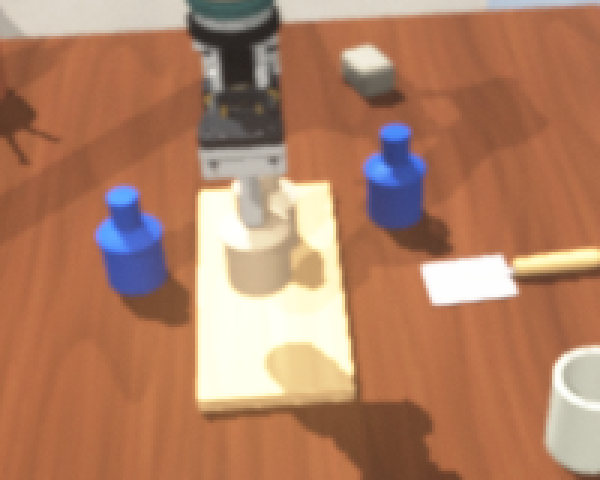

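The right finial hangs upright at about (260,240) with the left one standing behind it. At 4.6 N against 1.5 N, the right one is clearly the heavier, so I carry it to the wheel.

Run:
```python
from h import *
r.move_l([*RIGHT,.269],vel=.1)
r.move_l([*WHEEL,.269],vel=.13); r.hold(.8)
print(telemetry.current_ee_pos(),telemetry.current_opening(),telemetry.current_finger_force(),telemetry.current_t())
im=vision.snapshot("side"); cv2.imwrite("pics/e.png",im[...,::-1])
t=vision.snapshot("top")
for c in ["top","side"]:
    k=vision.get_calibration(c); ii=dict(top=t,side=im)[c]
    for d in models.regions_of("finial_left",c):
        m=d["pixels"]; col=ii[m].mean(0)
        if col[0]>col[2] and m.sum()<1500:
            q,i=fit(m.astype(np.float32),k,LEFT); print(c,d["score"],q.round(4),i)
```

```text
[ 0.4599945  -0.26500518  0.26900378] 0.031402046340997594 29.998425543308258 25.1833
top 0.79 [0.482  0.3134] 0.958310067653656
side 0.59 [0.4938 0.3138] 0.4050421714782715
```

View pics/e.png

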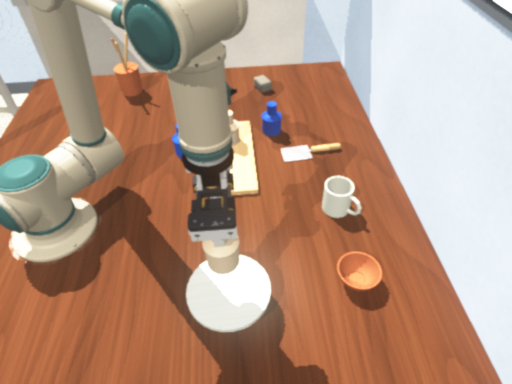

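The side picture shows the right finial upright over the wheel at about (223,255). The top-view fit puts the left one 1–2 mm from its start, and the side view of it is hidden by the arm. I hand in now.

```bash
python3 -c "
from plant import r; print(r.sign_off())"
```

```text
the job is handed in; nothing more can be done
None
```

I handed the job in with the right finial, the heavier at about 0.47 kg against 0.16 kg, held upright about 10 cm above the middle of the wheel and the left one back in its old place; the hand-in call returned no verdict.

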